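Discharge the test cell, work the sagging guard bolt free and hold the guard gate ajar

TASK

Before the guard round the test cell is opened, press the green discharge button fully down and let it spring back up. Then take the black bolt knob on the guard's gate, lift the sagging bolt so that its nose clears the keeper's yellow lip while you pull it sideways out of the keeper, and by the knob swing the self-closing gate about 25 degrees ajar. Finish there, still gripping the knob and holding the gate still against its spring; do not let go, and leave the things standing about undisturbed.

Things in the scene. Friction and masses are not known exactly. Their poses are not given: they have to be found in the camera images.
- guard: Clear box guard with aluminium posts, 240 x 330 mm, 165 mm high, fixed to the bench; a white test cell stands in it. Origin: centre of its underside; x points to its back, away from the gate, y to the gate's hinge side, z up. The gate is its front (-x side, towards the robot), top edge 165 mm above the bench.
- gate (a joint): Swing of the gate about its upright hinge, rad: 0 closed, grows as its free edge comes out towards the robot (seen from above the leaf turns clockwise about the hinge), to 1.2 at most. A spring always closes it: 0.2 N m closed, 0.38 N m at 0.45 rad. It cannot open while the bolt is in the keeper.
- gate_hinge (a point): Point on the gate's upright hinge axis, 150 mm above the bench; in the guard's frame at x -0.100, y 0.115. The leaf runs 218 mm from here towards the guard's -y.
- bolt_draw (a joint): How far the bolt is drawn along the gate, m: 0 fully in the keeper (starts up to 0.004), grows towards the hinge (the guard's +y while the gate is closed), to 0.040. If the bolt hangs down, the 30 mm disc at its nose meets the lip at 0.008; beyond 0.026 the nose is out and the gate is free. Friction about 1 N; it stays where it is left.
- bolt_lift (a joint): How far the bolt is lifted in its worn tall guides, m: 0 sagging on the guides (it falls back by its own weight), 0.018 at most. The nose passes over the lip when lifted more than 0.008; 0.012 to 0.015 is comfortable.
- knob_grip (a point): Centre of the upright black grip of the bolt knob, 22 mm diameter, 34 mm tall, on a thin stem; its underside is 172 mm, its top 206 mm above the bench while the bolt sags. All of the guard is below 166 mm, so it can be gripped from above in any yaw. In the guard's frame at x -0.128, y -0.075 when closed and undrawn; it moves with bolt and gate.
- bolt_knob: The bolt knob, grip and stem; origin on the bolt's axis at the foot of the stem, 59 mm below knob_grip.
- station: Grey box, 90 x 70 x 45 mm, fixed to the bench, with the green push button on top. Origin: centre of its underside.
- discharge (a joint): Travel of the green discharge button, m: 0 up, 0.008 fully down (about 5 N; a spring brings it back). Pressed straight down.
- discharge_top (a point): Centre of the top face of the green discharge button, 32 mm diameter; it moves with the button.
- beaker: Bystander: plastic beaker, 72 mm diameter, 90 mm tall, upright; origin: centre of its underside.
- specimen: Bystander: concrete disc, 100 mm diameter, 51 mm tall; origin: centre of its underside.
- bung: Bystander: red rubber bung, 35 mm diameter, 30 mm tall; origin: centre of its underside.
- timer: Bystander: white bench timer, 66 x 66 x 19 mm; origin: centre of its underside.
- lip_top (a point): Middle of the top edge of the keeper's bent yellow lip, 123 mm above the bench, 40 mm long and 8 mm thick across the bolt's way, on the guard's latch post (in the guard's frame x -0.130, y -0.135). The steel keeper bracket round it reaches 22 mm to either side along x, 31 mm towards the guard's -y, and up to 150 mm above the bench.
Not all that is in view belongs to the job. What is shaped like the station but red is not meant.

How it is judged:
By the outcome, as a careful person would: the job done as asked, in the order asked, and still so for the second after the job is handed in, while the arm keeps its last pose, push and grip.
It also fails if it takes over 54 s, if anything falls off the work surface, if the arm or the gripper's body presses on something with over 40 N, if the wrist force passes 120 N, or if a joint passes its speed limit or range.

ROBOT

A 6-joint arm with a two-finger parallel gripper is mounted at the origin on a cart in front of the work surface, level with it; the furniture and walls round the work are solid. World frame = base frame: x ahead of the robot, y to its left, z up, the work surface at z = 0. Lengths are in m, angles in rad, forces in N, time in s.
With the tool pointing down it reaches from about 0.275 to 0.75 m from the base axis. Payload 10.2 kg.
Tool frame: the origin (TCP) lies at the very end of the fingers, on their centre line; the grasp point (between the pads) lies 19 mm behind it; z points along the fingers, y is the direction in which the jaws open and shut (so a half turn about z gives the same grasp; the last joint's range is limited). The gripper opens to 88 mm and grips with 3 to 60 N. Pads are 18 mm wide; open, the fingers measure 123 mm over their backs; the gripper's body (75 mm by 187 mm) begins 45 mm behind the grasp point.
Start: joints at [1.053, 0.313, 1.498, -0, 1.331, -0.223], TCP at [0.153, 0.502, 0.239] pointing down, gripper open.
Joint ranges: [-2.94, 2.94], [-0.97, 2.17], [0.19, 2.56], [-1.23, 4.37], [0.02, 3.11], [-2.88, 2.88]. Speed limits (rad/s): [2.39, 2.39, 3.01, 3.14, 3.14, 3.14].

INTERFACE

Orientations are given as a rotation vector (axis times angle).
In Python, from cell import status, cams, workorder gives the robot as it stands. The module is installed in compiled form; this text tells all that it offers.
- The arm moves only by the tool jog_arm, never from a script. Its argument "moves" is a list of rows, each a list of 7 numbers: the turn, a rotation vector about the tool's x, y, z as a fraction of full scale, then the shift along the tool's x, y, z as a fraction of full scale, then the opening, from 0 (shut) to 1 (fully open). In form: [[ax, ay, az, dx, dy, dz, gripper], ...]. A call has 1 to 20 rows; each row shifts and turns the commanded pose from where the row before left it, along the tool's axes as they then stand; what a row does not reach is not made up. Full scale, the value 1, is 0.04 m for a shift and 5 degrees for a turn. A row lasts 1/8 s, in which the tool goes at most 62.5 mm and 10.7 degrees, less where a joint would pass 70% of its speed; a pose out of reach is approached as far as the arm can. A call with a number of a shift or a turn outside -1 to 1 is refused whole. A call with a gripper value outside its range is refused whole. The fingers move at their own pace and stop on an object; the grip force is fixed at half the most. Time passes only in rows, so rows that do not move let the fingers close. It gives the time, the measured TCP pose, the force and the opening at its end, in the units of the state.
- status.sense(): the state, without advancing time (a new reading comes with each control period).
- cams.capture(name): name is "scene" or "top"; returns (picture, depth): 400x640x3 uint8, red, green, blue; 400x640 float32, m along the optical axis (not along the pixel's ray), 0 where there is no reading.
- cams.get_calibration(name): a dict with "fx", "fy", "cx", "cy" (pixels), "xyz" and "attitude" of the camera in the world. Camera axes: x right, y down, z forward; pixel columns grow to the right and rows downward; lengths in m; the calibration is good to about 2 mm. A picture is of the moment at which its call begins. get_calibration takes no time and is no camera call.
- workorder.hand_in(): hands the job in, once; it reports no verdict.
Trained networks look in the newest picture that a camera, given by its name, has taken for a name from the list of things; names that differ only in an ending like _2 or _b are one class to them, and where a whole thing is asked for, a point or a joint stands for the part that bears it (a point fixed in the world has none). Each returns a list of dicts, best first, with "score" (0 to 1); they miss things now and then, are a little off and sometimes report something else, mostly with a low value. They report only what shows in the picture. A call takes as long as a camera call. They do not tell look-alikes from the thing itself.
- cams.search_frame(label, camera): "rect" ([left, top, width, height] in pixels, round what is visible of it).
- cams.landmark_of(label, camera): "position" ([column, row] in pixels: a listed point, or the origin of a listed thing).
The state is a dict: "clock": time; "joints": joint angles; "qvel": joint speeds; "joint_torque": joint torques, N m; "ee_pos": TCP position; "orientation": TCP orientation; "ft_force": force on the tool from outside, world axes, zero at the start; "wrist_torque": the same for the moment, N m; "opening": finger opening in m.
Only numpy, scipy, OpenCV 4.12 (cv2) and the standard library are available. Lean on these libraries where they do the work, as an engineer would, in place of code of your own. Each camera call takes 0.05 s, during which the arm holds its last target. There are 200 camera calls.

## Working session

There is one attempt and no reset: what is moved stays moved. The work goes in short steps, Python scripts to look and compute and a tool call to move; the robot and the scene stay as the last step left them, time stands still between calls to the robot, and variables do not carry over. Pictures are saved under pics/ and viewed, about 8 in all and at most 12, crops included, and the job is handed in when it is done.

Besides the shell and the picture viewer there is one more tool, called after ">>>" as name(argument=value, ...) on one line, values as JSON. jog_arm: Moves the arm, as the interface text tells. Its arguments: {"type":"object","properties":{"moves":{"type":"array","items":{"type":"array","items":{"type":"number"}}}},"required":["moves"]}

```bash
mkdir -p pics
cat > h.py <<'E'
import numpy as np, cv2
from scipy.spatial.transform import Rotation as R
from cell import status, cams, workorder
def att(a):
    a=np.array(a,float)
    if a.shape==(3,3): return a
    return R.from_rotvec(a).as_matrix() if a.size==3 else R.from_quat(a).as_matrix()
def world(name,u,v,d):
    c=cams.get_calibration(name)
    p=np.array([(u-c['cx'])/c['fx']*d,(v-c['cy'])/c['fy']*d,d])
    return att(c['attitude'])@p+np.array(c['xyz'])
def at_height(name,u,v,z):
    c=cams.get_calibration(name); o=np.array(c['xyz']); r=world(name,u,v,1.)-o
    return o+r*(z-o[2])/r[2]
def project(name,p):
    c=cams.get_calibration(name); q=att(c['attitude']).T@(np.array(p)-np.array(c['xyz']))
    return [c['fx']*q[0]/q[2]+c['cx'],c['fy']*q[1]/q[2]+c['cy']]
E
python3 - <<'E'
from h import *
s=status.sense(); print(s)
for n in ('scene','top'):
    print(n,cams.get_calibration(n))
    im,d=cams.capture(n); cv2.imwrite(f'pics/{n}0.png',im[:,:,::-1]); np.save(f'{n}0.npy',d)
    for l in ('knob_grip','discharge_top','gate_hinge','lip_top','guard','station','beaker','specimen','bung','timer'):
        print(l,[(np.round(x['position']),round(x['score'],2)) for x in cams.landmark_of(l,n)][:3])
E
```

```text
{'clock': 0.0, 'joints': array([ 1.05260325e+00,  3.13447897e-01,  1.49842569e+00,  9.43625824e-06,
        1.33096200e+00, -2.23403860e-01]), 'qvel': array([-9.15554148e-04, -1.40756320e-05, -5.23095053e-04,  1.31846372e-04,
        1.12075771e-03,  1.18721304e-03]), 'joint_torque': array([-3.66645318e-04, -4.02210653e+01, -2.52267677e+01,  6.94406661e-02,
        3.52331065e-02, -1.60185264e-04]), 'ee_pos': array([0.15242515, 0.5021416 , 0.23816642]), 'orientation': array([-4.61314994e-01, -3.10707358e+00,  1.81422403e-03]), 'ft_force': array([ 0.02928545,  0.48809496, -0.37669958]), 'wrist_torque': array([0.01104641, 0.06730412, 0.03821953]), 'opening': 0.08839567765962061}
scene {'fx': 392.72558589258426, 'fy': 392.72558589258426, 'cx': 318.8895205377963, 'cy': 200.29301948124234, 'xyz': array([-0.09215975, -0.48042777,  0.96776553]), 'attitude': array([-2.14196356,  1.17321859, -0.43759255])}
knob_grip [(array([288., 273.]), 0.52), (array([283., 165.]), 0.47)]
discharge_top [(array([287., 272.]), 0.7), (array([358., 263.]), 0.43)]
gate_hinge [(array([237., 148.]), 0.62), (array(
[... 331 characters left out ...]

timer [(array([387., 326.]), 0.95)]
top {'fx': 413.4914193421575, 'fy': 413.4914193421575, 'cx': 316.80766768842386, 'cy': 200.38334449141485, 'xyz': array([ 0.40290963, -0.06581641,  1.25841947]), 'attitude': array([-2.17044036,  2.14637251, -0.1405392 ])}
knob_grip [(array([255., 186.]), 0.6)]
discharge_top [(array([279., 190.]), 0.67), (array([372., 233.]), 0.5), (array([324., 188.]), 0.38)]
gate_hinge [(array([184., 181.]), 0.8)]
lip_top [(array([279., 190.]), 0.87)]
guard []
station [(array([367., 230.]), 0.9), (array([325., 193.]), 0.63)]
beaker []
specimen [(array([432., 227.]), 0.96)]
bung [(array([313., 264.]), 0.68)]
timer [(array([412., 261.]), 0.89), (array([254., 186.]), 0.68)]
```

View pics/scene0.png

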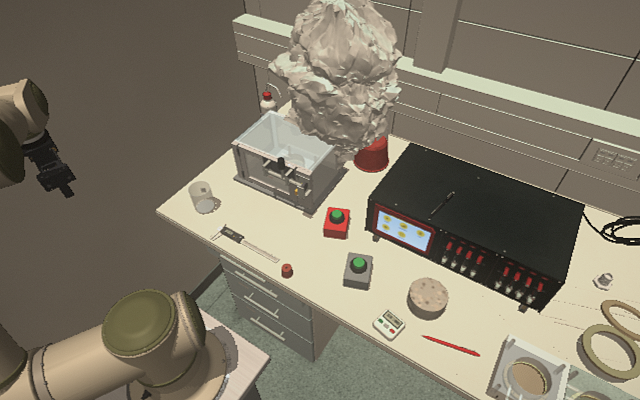

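View pics/top0.png

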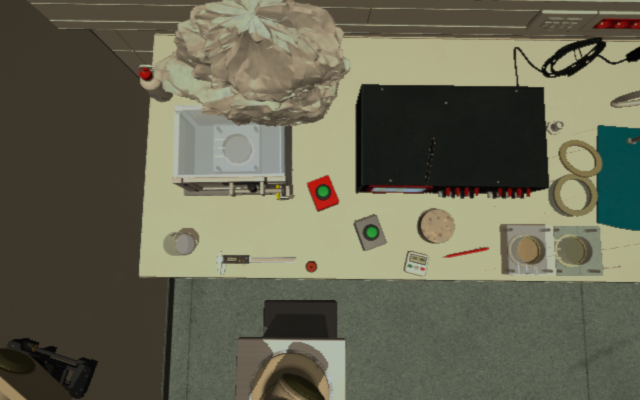

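The scene picture shows the guard, with the knob near (282,162), the grey station with its green button at (358,263), and the red look-alike at (336,217). In the top picture these are at about (255,186), (371,232) and (323,191). The beaker is at (181,243), the bung at (311,267), the specimen at (437,226) and the timer at (416,263). A large crumpled bag stands behind the guard.

Candidates for the button: grey station (371,232) or red box (323,191) in the top picture. I choose the grey one. For the knob: the black knob on the gate at (255,186). The lip is yellow, at (279,191). I'll check both in crops and measure.

Run:
```python
from h import *
t=cv2.imread('pics/top0.png'); s=cv2.imread('pics/scene0.png')
a=cv2.resize(t[95:275,165:395],None,fx=3.4,fy=3.4,interpolation=cv2.INTER_CUBIC)[:, :790]
b=cv2.resize(s[100:290,220:400],None,fx=3,fy=3,interpolation=cv2.INTER_CUBIC)
cv2.imwrite('pics/ct.png',a[:600]);cv2.imwrite('pics/cs.png',b)
for n,im in (('top',t),('scene',s)):
    d=np.load(n+'0.npy'); h=cv2.cvtColor(im,cv2.COLOR_BGR2HSV)
    for nm,lo,hi in (('green',(50,120,60),(75,255,255)),('yellow',(22,130,110),(34,255,255))):
        m=cv2.inRange(h,lo,hi); k,l,st,c=cv2.connectedComponentsWithStats(m)
        for i in range(1,k):
            if st[i,4]>12:
                z=np.median(d[l==i]); print(n,nm,st[i],c[i].round(1),world(n,*c[i],z).round(3))
# all depth points at knob-height in top & scene
for n in('top','scene'):
    d=np.load(n+'0.npy'); v,u=np.mgrid[0:400,0:640]
    P=np.array(world(n,0,0,0))[:,None]+0*u.ravel()
    c=cams.get_calibration(n)
    q=np.stack([(u-c['cx'])/c['fx']*d,(v-c['cy'])/c['fy']*d,d],-1)@att(c['attitude']).T+c['xyz']
    box=(160,320,95,205) if n=='top' else (225,330,100,215)
    m=np.zeros((400,640),bool); m[box[2]:box[3],box[0]:box[1]]=1
    k=m&(d>0)&(q[...,2]>.19)&(q[...,2]<.215)&(q[...,0]<0.48)
    print(n,'knob',k.sum(),q[k].mean(0) if k.any() else 0,np.argwhere(k)[:30].tolist())
    r=m&(d>0)&(abs(q[...,2]-.165)<.006)
    p=q[r][:,:2].astype(np.float32); p=p[(p[:,0]<0.75)]
    print('rim',len(p),cv2.minAreaRect(p),p.min(0),p.max(0))
```

```text
top green [318 186  11  11 103] [322.8 191. ] [ 0.581 -0.087  0.068]
top green [366 227  12  11 106] [371.3 231.9] [ 0.464 -0.228  0.068]
top yellow [276 193   4   6  20] [277.4 195.2] [0.56  0.04  0.124]
scene green [332 210  10   5  20] [336.7 211.6] [ 0.586 -0.086  0.069]
scene yellow [385 216   5   5  17] [386.9 217.8] [ 0.579 -0.248  0.149]
scene yellow [401 223   6   5  20] [403.4 225.2] [ 0.579 -0.297  0.149]
scene yellow [383 225   5   4  15] [385.1 226.5] [ 0.579 -0.247  0.111]
scene yellow [418 231   6   5  21] [420.3 232.8] [ 0.579 -0.345  0.149]
scene yellow [399 232   6   5  16] [401.3 233.8] [ 0.579 -0.296  0.112]
top knob 0 0 []
rim 6514 ((0.6527491807937622, 0.16971845924854279), (0.306482195854187, 0.19417086243629456), 89.93775177001953) [0.55565816 0.01653861] [0.7499736 0.3228998]
scene knob 0 0 []
rim 3111 ((0.6515988111495972, 0.16894765198230743), (0.3077939748764038, 0.1964264065027237), 89.90982818603516) [0.55337524 0.01514417] [0.7499187 0.3228518]
```

View pics/ct.png

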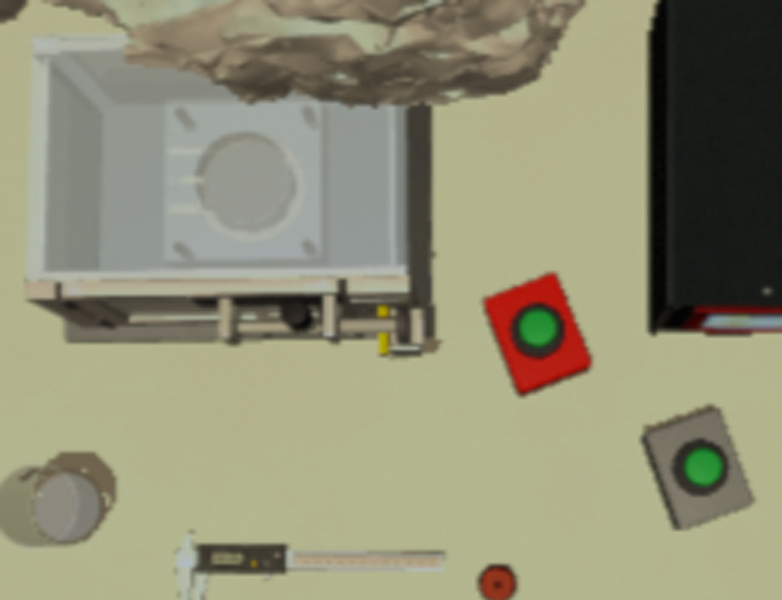

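View pics/cs.png

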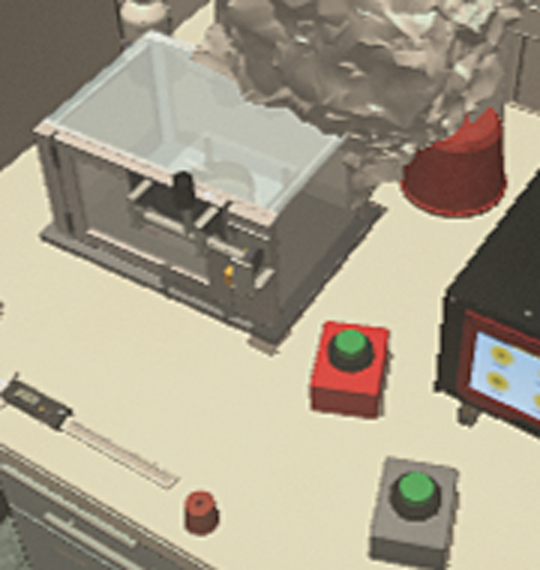

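The crops confirm it: the grey station has its green button at (371,232) in the top picture, the knob is at about (252,188) top and (281,162) scene, and the yellow lip is at (277,195). I'll refine the knob and guard yaw, and measure how near the bag comes.

Run:
```python
from h import *
for n in('top','scene'):
    im=cv2.imread(f'pics/{n}0.png'); d=np.load(n+'0.npy'); v,u=np.mgrid[0:400,0:640]; c=cams.get_calibration(n)
    q=np.stack([(u-c['cx'])/c['fx']*d,(v-c['cy'])/c['fy']*d,d],-1)@att(c['attitude']).T+c['xyz']
    inb=(d>0)&(q[...,0]>.5)&(q[...,0]<.6)&(q[...,1]>-.02)&(q[...,1]<.34)
    k=inb&(q[...,2]>.172)&(q[...,2]<.225)
    print(n,'knob pts',k.sum(),q[k].round(3).tolist()[:25])
    k=inb&(q[...,2]>.192)&(q[...,2]<.225); print('top face',k.sum(),q[k].mean(0).round(4) if k.any() else 0)
    # front rim edge: min x per y bin
    r=inb&(abs(q[...,2]-.165)<.007); p=q[r]
    ys=np.arange(.03,.31,.02); xs=[np.min(p[abs(p[:,1]-y)<.01][:,0]) if (abs(p[:,1]-y)<.01).any() else np.nan for y in ys]
    print('rim minx',np.round(xs,3),'y',p[:,1].min().round(3),p[:,1].max().round(3))
    o=(d>0)&(q[...,2]>.22)&(q[...,1]>-.4)&(q[...,1]<.5)&(q[...,0]>.35)
    print('tall: minx by y')
    for y in np.arange(-.3,.4,.05):
        s=q[o&(abs(q[...,1]-y)<.025)]
        if len(s): i=s[:,0].argmin(); print(round(y,2),s[i].round(3))
    m=(d>0)&(q[...,2]>.035)&(q[...,2]<.052)&(abs(q[...,0]-.464)<.08)&(abs(q[...,1]+.228)<.08)
    if m.any(): print('station',cv2.minAreaRect(q[m][:,:2].astype(np.float32)))
    print('button disp', q[m].shape, at_height(n,371.3,231.9,.068) if n=='top' else at_height(n,358.5,263.5,.068))
    for P in ((.562,.1,.206),(.464,-.228,.068)): print(project(n,P))
```

```text
top knob pts 72 [[0.579, 0.106, 0.205], [0.579, 0.103, 0.208], [0.579, 0.1, 0.206], [0.579, 0.098, 0.206], [0.576, 0.108, 0.206], [0.576, 0.105, 0.209], [0.576, 0.103, 0.208], [0.576, 0.1, 0.208], [0.577, 0.098, 0.204], [0.576, 0.095, 0.207], [0.577, 0.093, 0.203], [0.574, 0.111, 0.206], [0.574, 0.108, 0.206], [0.574, 0.105, 0.207], [0.573, 0.102, 0.209], [0.574, 0.1, 0.209], [0.574, 0.098, 0.206], [0.574, 0.095, 0.206], [0.574, 0.092, 0.209], [0.571, 0.111, 0.206], [0.572, 0.108, 0.203], [0.571, 0.105, 0.206], [0.572, 0.103, 0.205], [0.571, 0.1, 0.206], [0.571, 0.097, 0.208]]
top face 61 [0.5695 0.1002 0.2053]
rim minx [0.592 0.592 0.558 0.56  0.589 0.589 0.556 0.556 0.587 0.588 0.588 0.587
 0.587 0.585 0.584] y 0.017 0.319
tall: minx by y
-0.3 [ 1.013 -0.281  0.298]
-0.25 [ 1.014 -0.271  0.321]
-0.2 [ 1.014 -0.177  0.297]
-0.15 [ 0.804 -0.125  0.362]
-0.1 [ 0.734 -0.075  0.267]
-0.05 [ 0.721 -0.025  0.32 ]
-0.0 [0.713 0.025 0.382]
0.05 [0.71  0.053 0.37 ]
0.1 [0.71  0.124 0.359]
0.15 [0.71  0.135 0.359]
0.2 [0.721 0.182 0.38 ]
0.25 [0.749 0.227 0.358]
0.3 [0.764 0.279 0.355]
0.35 [
[... 1045 characters left out ...]
 0.015 0.316
tall: minx by y
-0.3 [ 1.01  -0.279  0.221]
-0.25 [ 1.009 -0.232  0.324]
-0.2 [ 1.01  -0.219  0.281]
-0.15 [ 0.801 -0.128  0.368]
-0.1 [ 0.732 -0.082  0.272]
-0.05 [ 0.717 -0.029  0.333]
-0.0 [0.71  0.022 0.377]
0.05 [0.706 0.036 0.381]
0.1 [0.708 0.082 0.349]
0.15 [0.707 0.135 0.365]
0.2 [0.718 0.182 0.377]
0.25 [0.747 0.225 0.35 ]
0.3 [0.761 0.278 0.355]
0.35 [1.092 0.371 0.423]
station ((0.46099719405174255, -0.22932714223861694), (0.0910843163728714, 0.06975360959768295), 20.064308166503906)
button disp (522, 3) [ 0.45863406 -0.23225983  0.068     ]
[np.float64(278.69548061602615), np.float64(160.57980646810066)]
[np.float64(358.0882699524695), np.float64(261.3898807484883)]
```

The measurements agree: knob at (0.568, 0.100), top at 0.206, and button at (0.463, -0.228, 0.068). Guard yaw is about +1.6° and the bag stays at x > 0.70. First I'll square the tool yaw and close the fingers.

>>> jog_arm(moves=[[0,0,-0.93,0,0,0,0],[0,0,-0.93,0,0,0,0],[0,0,-0.93,0,0,0,0],[0,0,-0.93,0,0,0,0],[0,0,0,0,0,0,0]])

```text
clock: 1.72
ee_pos: [0.1526, 0.5024, 0.2387]
orientation: [-0.046, 3.141, 0.0]
ft_force: [-0.3, -0.5, -0.4]
opening: 0.0402
```

```bash
cat >> h.py <<'E'
def to(p,yaw_y=None):
    s=status.sense(); M=R.from_rotvec(s['orientation']).as_matrix()
    print('t',round(s['clock'],2),'tcp',s['ee_pos'].round(4),'F',s['ft_force'].round(1),'open',round(s['opening'],4))
    y=M[:,1]; print('tool y yaw',np.degrees(np.arctan2(y[1],y[0])).round(2),'z',M[:,2].round(4),'shift/0.04',(M.T@(np.array(p)-s['ee_pos'])/.04).round(3))
E
python3 -c "
from h import *
to((.463,-.228,.238))"
```

```text
t 1.73 tcp [0.1526 0.5024 0.2387] F [-0.3 -0.5 -0.4] open 0.0402
tool y yaw 91.67 z [ 0.  0. -1.] shift/0.04 [-7.2260e+00 -1.8478e+01  1.8000e-02]
```

>>> jog_arm(moves=[[0,0,0,-0.36,-0.92,0,0],[0,0,0,-0.36,-0.92,0,0],[0,0,0,-0.36,-0.92,0,0],[0,0,0,-0.36,-0.92,0,0],[0,0,0,-0.36,-0.92,0,0],[0,0,0,-0.36,-0.92,0,0],[0,0,0,-0.36,-0.92,0,0],[0,0,0,-0.36,-0.92,0,0],[0,0,0,-0.36,-0.92,0,0],[0,0,0,-0.36,-0.92,0,0],[0,0,0,-0.36,-0.92,0,0],[0,0,0,-0.36,-0.92,0,0],[0,0,0,-0.36,-0.92,0,0],[0,0,0,-0.36,-0.92,0,0],[0,0,0,-0.36,-0.92,0,0],[0,0,0,-0.36,-0.92,0,0],[0,0,0,-0.36,-0.92,0,0],[0,0,0,-0.36,-0.92,0,0],[0,0,0,-0.36,-0.92,0,0],[0,0,0,0,0,0,0]])

```text
clock: 4.22
ee_pos: [0.4472, -0.19, 0.2382]
orientation: [0.041, -3.141, -0.0]
ft_force: [0.2, 0.3, 0.4]
opening: 0.0
```

```bash
python3 -c "
from h import *
to((.463,-.228,.072))"
```

```text
t 4.22 tcp [ 0.4472 -0.19    0.2382] F [0.2 0.3 0.4] open 0.0
tool y yaw 91.49 z [-5.e-04  2.e-04 -1.e+00] shift/0.04 [-0.373 -0.96   4.155]
```

>>> jog_arm(moves=[[0,0,0,-0.37,-0.96,0,0],[0,0,0,0,0,0.8,0],[0,0,0,0,0,0.8,0],[0,0,0,0,0,0.8,0],[0,0,0,0,0,0.8,0],[0,0,0,0,0,0.6,0],[0,0,0,0,0,0.35,0],[0,0,0,0,0,0,0]])

```text
clock: 5.22
ee_pos: [0.4626, -0.2258, 0.0725]
orientation: [0.047, -3.14, -0.001]
ft_force: [0.6, -0.4, 1.1]
opening: 0.0002
```

>>> jog_arm(moves=[[0,0,0,0,0,0.1,0],[0,0,0,0,0,0.1,0],[0,0,0,0,0,0,0]])

```text
clock: 5.6
ee_pos: [0.4633, -0.2265, 0.0652]
orientation: [-0.047, 3.14, -0.001]
ft_force: [0.8, -0.5, 3.5]
opening: 0.0003
```

>>> jog_arm(moves=[[0,0,0,0,0,0.1,0],[0,0,0,0,0,0.05,0],[0,0,0,0,0,0,0]])

```text
clock: 5.98
ee_pos: [0.4634, -0.2266, 0.061]
orientation: [-0.047, 3.14, -0.002]
ft_force: [-6.1, 5.7, 27.7]
opening: 0.0003
```

>>> jog_arm(moves=[[0,0,0,0,0,0.04,0],[0,0,0,0,0,0,0]])

```text
clock: 6.22
ee_pos: [0.4635, -0.2266, 0.0608]
orientation: [-0.048, 3.139, -0.003]
ft_force: [-10.9, 8.9, 43.8]
opening: 0.0007
```

Run:
```python
from h import *
for n in ('top','scene'):
    d=np.load(n+'0.npy'); v,u=np.mgrid[0:400,0:640]; c=cams.get_calibration(n)
    q=np.stack([(u-c['cx'])/c['fx']*d,(v-c['cy'])/c['fy']*d,d],-1)@att(c['attitude']).T+c['xyz']
    r=np.hypot(q[...,0]-(.4637 if n=='top' else .461),q[...,1]+(.2278 if n=='top' else .230))
    for a in np.arange(0,.034,.003):
        z=q[(r>=a)&(r<a+.003)&(d>0)][:,2]; print(n,round(a,3),len(z),np.percentile(z,[10,50,90]).round(4) if len(z) else '')
    print('bench z', np.median(q[(abs(q[...,0]-.45)<.03)&(abs(q[...,1]+.13)<.03)][:,2]))
im,d=cams.capture('scene')
print([(x['position'],x['score']) for x in cams.landmark_of('discharge_top','scene')])
cv2.imwrite('pics/press.png',cv2.resize(im[200:300,290:420],None,fx=5,fy=5,interpolation=cv2.INTER_CUBIC)[:,:,::-1])
```

```text
top 0.0 3 [0.067  0.067  0.0675]
top 0.003 10 [0.067  0.0688 0.0714]
top 0.006 18 [0.0669 0.0689 0.073 ]
top 0.009 24 [0.0665 0.0689 0.0709]
top 0.012 29 [0.066  0.0684 0.0711]
top 0.015 36 [0.0531 0.0592 0.069 ]
top 0.018 46 [0.0537 0.0568 0.0605]
top 0.021 47 [0.0515 0.0564 0.0588]
top 0.024 51 [0.0413 0.0454 0.0484]
top 0.027 62 [0.0424 0.045  0.0484]
top 0.03 72 [0.0412 0.0448 0.0481]
top 0.033 77 [0.0394 0.0443 0.0474]
bench z 0.00017693835150256465
scene 0.0 4 [-0.8997 -0.4116  0.0703]
scene 0.003 14 [-0.8999  0.0686  0.0707]
scene 0.006 25 [-0.9013  0.068   0.0712]
scene 0.009 28 [-0.8972  0.0694  0.0716]
scene 0.012 74 [-0.9003  0.0661  0.0704]
scene 0.015 42 [-0.903   0.0567  0.0675]
scene 0.018 48 [-0.9022  0.0554  0.0592]
scene 0.021 97 [-0.8996  0.0511  0.0588]
scene 0.024 64 [-0.9023  0.0451  0.0482]
scene 0.027 71 [-0.9029  0.0441  0.0477]
scene 0.03 98 [-0.9009  0.045   0.0479]
scene 0.033 94 [-0.9018  0.0439  0.0468]
bench z -0.0007481999197566092
[([358.6, 262.8], 0.46)]
```

View pics/press.png

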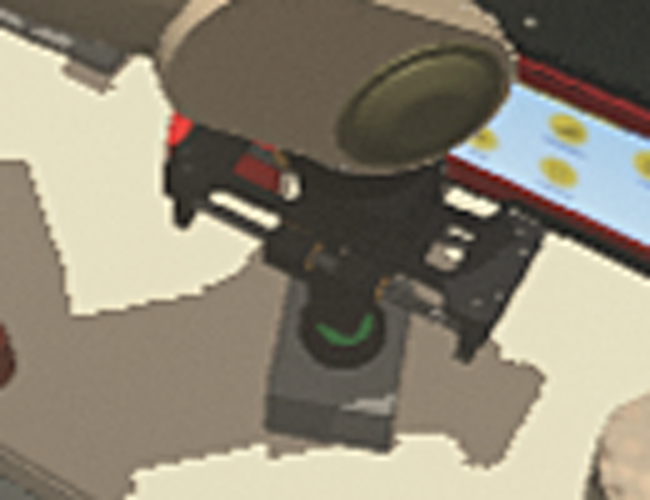

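The crop shows the closed fingers standing on the green button, centred in the black bezel of the grey station. The hard stop was at z = 0.0608, which is 8 mm below 0.0687 and above the 0.057 bezel, so the button is fully down. Next I release it and check that it springs back.

>>> jog_arm(moves=[[0,0,0,0,0,-0.2,0],[0,0,0,0,0,-0.8,0],[0,0,0,0,0,-0.9,0],[0,0,0,0,0,-0.9,0],[0,0,0,0,0,-0.9,0],[0,0,0,0,0,-0.9,0.8],[0,0,0,0,0,0,0.8]])

```text
clock: 7.2
ee_pos: [0.4633, -0.2268, 0.2429]
orientation: [-0.047, 3.138, -0.004]
ft_force: [-0.1, -0.1, -0.7]
opening: 0.0182
```

```bash
python3 -c "
from h import *
to((.568,.1005,.24))"
```

```text
t 7.2 tcp [ 0.4633 -0.2268  0.2429] F [-0.1 -0.1 -0.7] open 0.0182
tool y yaw 91.71 z [ 0.0028 -0.0026 -1.    ] shift/0.04 [-2.861  8.101  0.059]
```

>>> jog_arm(moves=[[0,0,0,-0.29,0.81,0,0.8],[0,0,0,-0.29,0.81,0,0.8],[0,0,0,-0.29,0.81,0,0.8],[0,0,0,-0.29,0.81,0,0.8],[0,0,0,-0.29,0.81,0,0.8],[0,0,0,-0.29,0.81,0,0.8],[0,0,0,-0.29,0.81,0,0.8],[0,0,0,-0.29,0.81,0,0.8],[0,0,0,-0.29,0.81,0,0.8],[0,0,0,-0.25,0.81,0,0.8],[0,0,0,0,0,0,0.8]])

```text
clock: 8.57
ee_pos: [0.5671, 0.1025, 0.2393]
orientation: [0.051, -3.138, -0.0]
ft_force: [0.0, -0.2, 0.3]
opening: 0.0706
```

Run:
```python
from h import *
to((.568,.1005,.171))
im,d=cams.capture('top'); sc,_=cams.capture('scene')
m=cv2.inRange(cv2.cvtColor(im[:,:,::-1].copy(),cv2.COLOR_BGR2HSV),(50,120,60),(75,255,255)); k,l,st,c=cv2.connectedComponentsWithStats(m)
for i in range(1,k):
    if st[i,4]>12: print(c[i],np.median(d[l==i]),world('top',*c[i],np.median(d[l==i])))
a=cv2.resize(im[130:250,170:400],None,fx=3,fy=3)[:,:690]; b=cv2.resize(sc[80:230,200:400],None,fx=2,fy=2)
cv2.imwrite('pics/appr.png',np.hstack([a,np.zeros((360,0,3),np.uint8)])[:,:,::-1]); cv2.imwrite('pics/appr_s.png',b[:,:,::-1])
```

```text
t 8.57 tcp [0.5671 0.1025 0.2393] F [ 0.  -0.2  0.3] open 0.0706
tool y yaw 91.85 z [-0.0028  0.     -1.    ] shift/0.04 [-0.025 -0.05   1.706]
[322.80769231 190.96153846] 1.2029176 [ 0.58119897 -0.08726301  0.06853729]
[371.3271028  231.85981308] 1.1887648 [ 0.46396861 -0.22782892  0.06848584]
```

View pics/appr_s.png

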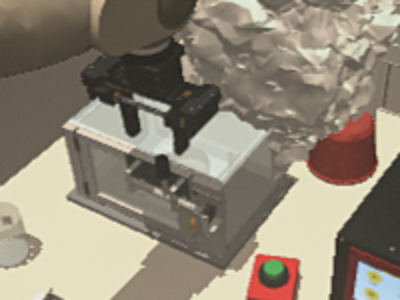

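The button is back at 0.0685 m. The open jaws straddle the knob, with the bag clear. Now I descend and grip.

>>> jog_arm(moves=[[0,0,0,-0.03,-0.05,0.5,0.8],[0,0,0,0,0,0.5,0.8],[0,0,0,0,0,0.5,0.8],[0,0,0,0,0,0.19,0.8],[0,0,0,0,0,0,0],[0,0,0,0,0,0,0],[0,0,0,0,0,0,0],[0,0,0,0,0,0,0],[0,0,0,0,0,0,0],[0,0,0,0,0,0,0],[0,0,0,0,0,0,0],[0,0,0,0,0,0,0]])

```text
clock: 10.18
ee_pos: [0.5688, 0.0993, 0.1737]
orientation: [-0.047, 3.141, 0.001]
ft_force: [0.2, 4.3, 1.9]
opening: 0.0213
```

>>> jog_arm(moves=[[0,0,0,0,0,-0.11,0],[0,0,0,0,0,-0.11,0],[0,0,0,0,0,-0.1,0],[0,0,0,0,0,0,0]])

```text
clock: 10.68
ee_pos: [0.5688, 0.0991, 0.1866]
orientation: [-0.047, 3.141, 0.0]
ft_force: [0.2, 5.3, -2.8]
opening: 0.0213
```

Run:
```python
from h import *
to((.567,.132,.186))
im,d=cams.capture('top'); c=cams.get_calibration('top'); v,u=np.mgrid[0:400,0:640]
sc,_=cams.capture('scene'); cv2.imwrite('pics/lift.png',cv2.resize(sc[130:215,225:330],None,fx=5,fy=5,interpolation=cv2.INTER_CUBIC)[:,:,::-1])
```

```text
t 10.68 tcp [0.5688 0.0991 0.1866] F [ 0.2  5.3 -2.8] open 0.0213
tool y yaw 91.71 z [ 2.e-04  2.e-04 -1.e+00] shift/0.04 [0.02  0.823 0.015]
```

View pics/lift.png

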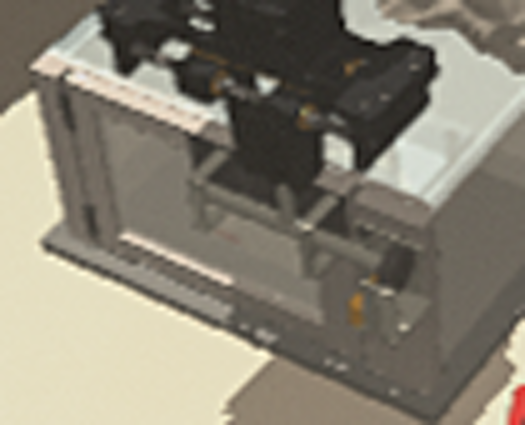

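The bolt is raised about 13 mm: its nose disc stands above the yellow lip, and the load is about 4.7 N. Now I draw it 33 mm along the gate.

>>> jog_arm(moves=[[0,0,0,0,0.15,0,0],[0,0,0,0,0.15,0,0],[0,0,0,0,0.15,0,0],[0,0,0,0,0.15,0,0],[0,0,0,0,0.15,0,0],[0,0,0,0,0.1,0,0],[0,0,0,0,0,0,0]])

```text
clock: 11.65
ee_pos: [0.5677, 0.1335, 0.1863]
orientation: [-0.047, 3.141, 0.001]
ft_force: [0.2, 1.7, -2.4]
opening: 0.0209
```

Run:
```python
from h import *
to((.567,.132,.186))
s=status.sense(); p=s['ee_pos']; 
g=np.radians(1.6); c,sn=np.cos(g),np.sin(g)
k0=np.array([.568,.1000]) # closed undrawn
H=k0+np.array([[c,-sn],[sn,c]])@np.array([.028,.190]); print('hinge',H,'r',np.hypot(*(p[:2]-H)))
# rows: 12 rows to 25.5 deg
th=np.radians(np.linspace(0,26,14)); rel=p[:2]-H
M=R.from_rotvec(s['orientation']).as_matrix(); y0=np.arctan2(M[1,1],M[0,1])
for i in range(13):
    a,b=[H+np.array([[np.cos(t),np.sin(t)],[-np.sin(t),np.cos(t)]])@rel for t in (th[i],th[i+1])]
    # position in tool axes before the turn
    y=y0-th[i]; dy=np.array([np.cos(y),np.sin(y)]); dx=np.array([-dy[1],dy[0]]) 
    print(i,((b-a)@dx/.04).round(3),((b-a)@dy/.04).round(3),b.round(4))
print(M.round(3))
```

```text
t 11.65 tcp [0.5677 0.1335 0.1863] F [ 0.2  1.7 -2.4] open 0.0209
tool y yaw 91.73 z [ 0.e+00  6.e-04 -1.e+00] shift/0.04 [ 0.019 -0.037  0.008]
hinge [0.59068397 0.29070773] r 0.15888653307977618
0 0.136 0.027 [0.5622 0.1344]
1 0.136 0.027 [0.5568 0.1355]
2 0.136 0.027 [0.5514 0.1368]
3 0.136 0.027 [0.5461 0.1382]
4 0.136 0.027 [0.5408 0.1399]
5 0.136 0.027 [0.5355 0.1417]
6 0.136 0.027 [0.5304 0.1437]
7 0.136 0.027 [0.5253 0.1459]
8 0.136 0.027 [0.5203 0.1483]
9 0.136 0.027 [0.5153 0.1508]
10 0.136 0.027 [0.5105 0.1535]
11 0.136 0.027 [0.5058 0.1564]
12 0.136 0.027 [0.5011 0.1595]
[[-1.    -0.03   0.   ]
 [-0.03   1.     0.001]
 [-0.     0.001 -1.   ]]
```

Drawn about 34 mm, with the forces low. Now I swing in an arc about the hinge (2° per row), a few rows first.

>>> jog_arm(moves=[[0,0,0.4,0.14,0.03,0,0],[0,0,0.4,0.14,0.03,0,0],[0,0,0.4,0.14,0.03,0,0],[0,0,0.4,0.14,0.03,0,0],[0,0,0,0,0,0,0]])

```text
clock: 12.28
ee_pos: [0.5452, 0.1384, 0.1866]
orientation: [0.173, 3.136, 0.0]
ft_force: [1.6, 0.0, -1.8]
opening: 0.021
```

>>> jog_arm(moves=[[0,0,0.4,0.14,0.03,0,0],[0,0,0.4,0.14,0.03,0,0],[0,0,0.4,0.14,0.03,0,0],[0,0,0.4,0.14,0.03,0,0],[0,0,0.4,0.14,0.03,0,0],[0,0,0.4,0.14,0.03,0,0],[0,0,0.4,0.14,0.03,0,0],[0,0,0.4,0.14,0.03,0,0],[0,0,0.2,0.06,0.01,0,0],[0,0,0,0,0,0,0],[0,0,0,0,0,0,0]])

```text
clock: 13.65
ee_pos: [0.5024, 0.159, 0.1864]
orientation: [0.634, 3.077, 0.0]
ft_force: [3.6, 0.1, -1.7]
opening: 0.0213
```

Run:
```python
from h import *
to((.505,.157,.1866)); s=status.sense(); print('qvel',np.abs(s['qvel']).max())
H=np.array([.5907,.2907]); a=lambda p:np.arctan2(*(np.array(p)-H)) 
print('swing deg',np.degrees(a((.5677,.1335))-a(s['ee_pos'][:2])), 'r',np.hypot(*(s['ee_pos'][:2]-H)))
im,d=cams.capture('top'); sc,e=cams.capture('scene')
cv2.imwrite('pics/fin.png',cv2.resize(im[90:290,130:400],None,fx=2.9,fy=2.9)[:,:,::-1])
cv2.imwrite('pics/fins.png',cv2.resize(sc[100:350,150:450],None,fx=2.3,fy=2.3)[:,:,::-1])
for n,i in(('top',im),('scene',sc)):
    z=cv2.imread(f'pics/{n}0.png'); 
    for l in ('beaker','specimen','bung','timer'): print(n,l,[x['position'] for x in cams.landmark_of(l,n)][:1])
```

```text
t 13.65 tcp [0.5024 0.159  0.1864] F [ 3.6  0.1 -1.7] open 0.0213
tool y yaw 66.72 z [ 3.e-04 -0.e+00 -1.e+00] shift/0.04 [-0.08  -0.02  -0.006]
qvel 0.002983148052002159
swing deg -25.518268170874066 r 0.15856060158230906
top beaker [[276.1, 192.0]]
top specimen [[435.7, 226.6]]
top bung [[313.1, 267.1]]
top timer [[412.6, 264.6]]
scene beaker [[206.6, 206.1]]
scene specimen [[425.9, 304.5]]
scene bung [[286.4, 273.5]]
scene timer [[384.8, 326.0]]
```

View pics/fin.png

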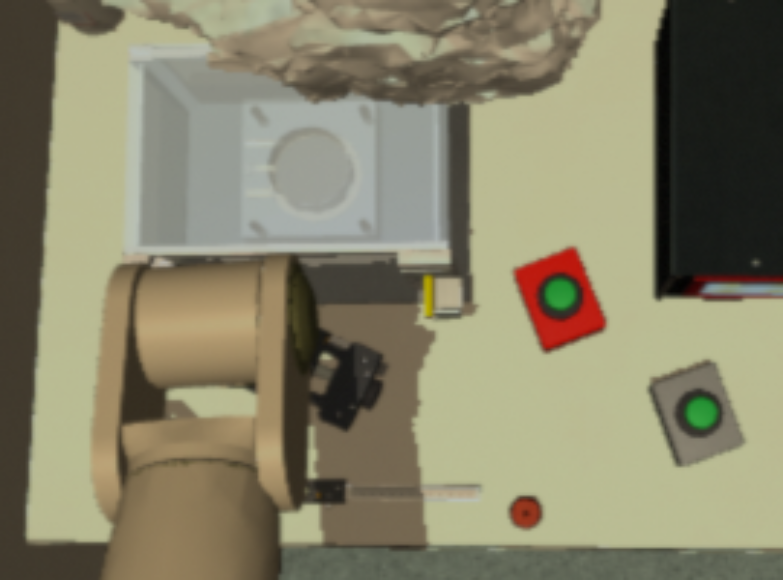

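View pics/fins.png

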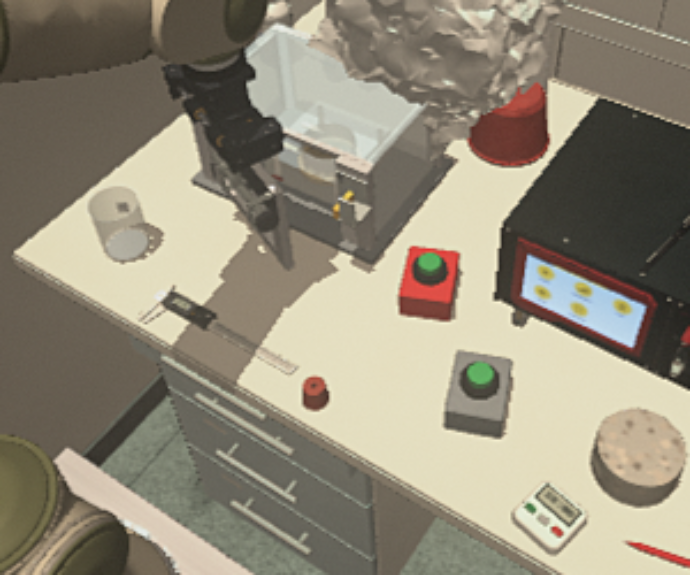

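The gate stands open with the bolt nose out of the keeper. The knob is gripped, the arm is still, the bystanders have not moved and the button is up. Handing in.

```bash
python3 -c "
from h import *
s=status.sense();print(s['clock'],s['ee_pos'],s['opening'],s['ft_force'])
print(workorder.hand_in())"
```

```text
14.15 [0.5021622  0.15913668 0.18632613] 0.02099434267466481 [ 3.22693543 -0.21488969 -2.37704782]
the job is handed in; nothing more can be done
None
```

The job is done and handed in at 14.2 s. The gate is about 25.5° open, and the arm is still gripping the knob and holding it against the spring.

- **Button:** I pressed the grey station's green button to its stop, with the tool end at z = 0.0608. That is about 8 mm down and still above the bezel. After release, the depth image showed its top back at 0.0685.
- **Bolt and gate:** I gripped the knob with the fingers 21 mm apart, lifted the bolt 13 mm and drew it about 34 mm. I then swung the gate by following an arc about the hinge.
- **Last checks:** The arm was still and the wrist force was about 4 N. The final pictures show the gate open and the bolt nose out of the keeper.
- **Bystanders:** The beaker, specimen, bung and timer are within a few pixels of where they started. In the top picture the arm hides the beaker and the network gave a false hit on the keeper, but the scene picture shows it in place.
- **Disagreements and limits:**
  - The two cameras differed by 3–5 mm on the station.
  - The swing angle comes from the tool position about an estimated hinge; I did not measure it on the leaf itself.
  - The fingertips briefly pressed the button with about 44 N at its stop. That is over the 40 N limit set for the arm and the gripper's body. Only the fingertips were touching, but I don't know whether the limit counts them.

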